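Show the next oak sample from the latched case

TASK

Swing the red latch lever of the oak sample case fully aside (about a quarter turn, to whichever side is not obstructed), then open the blue lid until it stands upright or leans back by itself. Then slide the top oak tile sideways off its stack onto the middle of the cork ledge beside it, without lifting it, so that it lies flat and square on the ledge; leave the other tiles stacked as they are, and do not disturb the amber jar, bung, wine glass or mallet round the case.

Things in the scene. Friction and masses are not known exactly. Their poses are not given: they have to be found in the camera images.
- case: Grey sample case fixed to the bench, base 140 (its x) x 270 (its y) mm, walls 6 mm thick, rim 45 mm above the bench; with the blue lid shut it is 88 mm high. Origin: centre of its underside on the bench. Its -x side (front, with the latch) faces roughly to the robot, its lid hinge runs along y on the +x side. A dark bracket under the latch, 34 mm high and 36 mm wide (y), stands out 66 mm from the front
- latch (a joint): Red latch lever, turns about a vertical pivot with light friction (about 1 N at the knob) and stays where left. 0: locked, nose over the lid's steel tongue, knob towards the case's -x; the start lies near 0. Positive turns counter-clockwise seen from above, so the knob moves to the case's -y; negative moves it to +y. Stops at +-1.6 rad; the lid is held down below about 1.1 rad either way
- latch_pivot (a point): Pivot of the latch, at the top face of the lever bar, 67 mm above the bench, 112 mm in front of the case's centre. The bar is 14 mm wide and 10 mm thick (underside 57 mm above the bench), reaching 66 mm from the pivot on the knob side and 36 mm on the nose side
- latch_knob (a point): Middle of the upright red round knob on the lever, 58 mm from the pivot; diameter 14 mm, standing 36 mm above the bar, from 67 to 103 mm above the bench; this point is 85 mm up. It may turn in the grip
- lid (a joint): Angle of the lid: 0 shut, grows as it opens upward and back, 1.57 upright, stop at 1.85 rad. Stiff hinge: stays at any angle; about 4 N at the tab lifts it
- lid_hinge (a point): Middle of the lid's hinge line (which runs along the case's y), 70 mm behind the case's centre, 45.5 mm above the bench
- lid_tab (a point): Centre of the yellow lift tab that stands out 30 mm from the top of the lid's front face; 24 mm wide along the hinge direction, 8 mm thick. Shut: 83.5 mm above the bench, 155 mm in front of the hinge line and 38 mm above it. Pinched across its 24 mm from above, it can pivot in the grip as the lid rises
- ledge_top (a point): Middle of the top face of the cork ledge inside the case, 110 (x) x 116 (y) mm, 46 mm above the bench, axes parallel to the case's. It lies beside the stack along the case's y, on either side (about 100 mm between centres, 7 mm gap). Hidden until the lid is open
- sample1_center (a point): Centre of the top oak tile of the stack (palest), 70 x 70 x 12 mm, 45 g, sides nearly parallel to the case's; at first from 48 to 60 mm above the bench, that is 2 mm above the ledge and its top 15 mm above the case's rim. 30 mm or more are free between the stack and the case's end wall
- sample2_center (a point): Centre of the second oak tile, same size, under the top one (36 to 48 mm up)
- sample3_center (a point): Centre of the third oak tile, same size
- sample4_center (a point): Centre of the lowest oak tile, same size, on a 6 mm plinth
- jar_center (a point): Centre of an amber glass jar with a white label and a black cap, 60 mm in diameter, 115 mm high, full and loose, in front of the case on one side of the latch, in the way of the lever on that side
- bung_center (a point): Centre of a loose orange barrel bung, 50 mm in diameter, 35 mm high, in front of the case on the other side of the latch; the lever passes 22 mm above it
- glass_center (a point): Centre of a stemmed wine glass, 72 mm in diameter, 185 mm high, loose, standing about 270 mm from the case's centre on one side
- mallet: Mallet lying on the bench on the case's other side, 220 mm long, about 270 mm from the case's centre; its length runs along its x

How it is judged:
On the way, in this order (a step that is already met when the one before it is completed fails the run):
1. the latch lever is swung aside, at least 1.25 rad from locked, either way ((value of joint latch above 1.25 rad or value of joint latch below -1.25 rad)), for 0.2 s.
2. the lid is open at least 1.35 rad (value of joint lid above 1.35 rad), for 0.2 s.
At the end, for the whole second after the job is handed in: Latch 1.25 rad or more from locked; lid open 1.35 rad or more; top tile flat, at rest, within 20 mm of the ledge's centre and 0.25 rad of square; each other tile within 12 mm of its start; jar, bung, glass and mallet within 20 mm of theirs ((value of joint latch above 1.25 rad or value of joint latch below -1.25 rad) and value of joint lid above 1.35 rad and horizontal distance between sample1_center and ledge_top below 0.02 m and height (world z) of sample1_center between 0.048 and 0.057 m and angle between sample1_center's own z axis and vertical below 0.08 rad and (angle between the x axis of sample1_center and the x axis of case, either way round below 0.25 rad or angle between the y axis of sample1_center and the x axis of case, either way round below 0.25 rad) and linear speed of sample1 below 0.02 m/s and distance of each of sample2_center, sample3_center, sample4_center from where it was at the start of the episode below 0.012 m and distance of each of jar_center, bung_center, glass_center, mallet from where it was at the start of the episode below 0.02 m); the robot touches nothing.
It fails at once if the top tile is lifted (its centre more than 75 mm above the bench, 21 mm over its start) (height (world z) of sample1_center above 0.075 m).
It fails at once if another tile of the stack moves more than 12 mm (distance of any of sample2_center, sample3_center, sample4_center from where it was at the start of the episode above 0.012 m).
It fails at once if the jar, bung, glass or mallet moves more than 20 mm (distance of any of jar_center, bung_center, glass_center, mallet from where it was at the start of the episode above 0.02 m).
It also fails if it takes over 67 s, if anything falls off the work surface, if the arm or the gripper's body presses on something with over 40 N, if the wrist force passes 120 N, or if a joint passes its speed limit or range.

ROBOT

A 6-joint arm with a two-finger parallel gripper is mounted at the origin on the work surface. World frame = base frame: x ahead of the robot, y to its left, z up, the work surface at z = 0. Lengths are in m, angles in rad, forces in N, time in s.
With the tool pointing down it reaches from about 0.35 to 0.775 m from the base axis. Payload 5.5 kg.
Tool frame: the origin (TCP) lies on the centre line of the jaws, within the pads' length; the fingertips stand 8 mm ahead of it and the grasp point (between the pads) lies 11 mm behind it; z points along the fingers, y is the direction in which the jaws open and shut (so a half turn about z gives the same grasp; the last joint's range is limited). The gripper opens to 85 mm and grips with 20 to 120 N. Pads are 22 mm wide; open, the fingers measure 114 mm over their backs; the gripper's body (76 mm by 85 mm) begins 54 mm behind the grasp point. The pads swing forward as they close: fully open they stand 13 mm farther back than shut.
Start: joints at [-1.465, 0.313, 0.046, 1.304, 0, 1.431], TCP at [0.14, -0.558, 0.239] pointing down, gripper open.
Joint ranges: [-2.76, 2.76], [-0.86, 1.69], [-1.03, 1.26], [-2.2, 2.34], [-1.47, 1.5], [-3.14, 3.14]. Speed limits (rad/s): [2.57, 2.57, 3.14, 3.14, 3.14, 3.14].

INTERFACE

Orientations are given as a unit quaternion [w, x, y, z].
In Python, from workcell import env gives the robot as it stands. The module is installed in compiled form; this text tells all that it offers.
- The arm moves only by the tool play_rows, never from a script. Its argument "steps" is a list of rows, each an object with "claw": the closure in counts, from 0 (fully open) to 255 (shut); "dp": the shift along the tool's x, y, z in m, a list of three; "angular": the turn, a rotation vector about the tool's x, y, z in degrees, a list of three. In form: [{"claw": claw, "dp": [dx, dy, dz], "angular": [wx, wy, wz]}, ...]. A call has exactly 8 rows; each row shifts and turns the commanded pose from where the row before left it, along the tool's axes as they then stand; what a row does not reach is not made up. A row lasts 1/12 s, in which the tool goes at most 41.7 mm and 7.16 degrees, less where a joint would pass 70% of its speed; a pose out of reach is approached as far as the arm can. A call is refused whole if a number of a shift passes 0.0417 or a number of a turn 7.16, either way. A call with a gripper value outside its range is refused whole. The fingers move at their own pace and stop on an object; "force" is the grip in N (left out, the last holds). Time passes only in rows, so rows that do not move let the fingers close, or fill a call up. It gives the time, the measured TCP pose, the force and the opening at its end, in the units of the state.
- env.get_state(): the state, without advancing time (a new reading comes with each control period).
- env.read_camera(name): name is "side" or "top"; returns (picture, depth): 400x640x3 uint8, red, green, blue; 400x640 float32, m along the optical axis (not along the pixel's ray), 0 where there is no reading.
- env.calibration(name): a dict with "fx", "fy", "cx", "cy" (pixels), "k1" (the pictures are not rectified: a ray, as slopes to the right and down, at radius r is drawn at 1 + k1 r^2 times it, then the intrinsics apply), "world_from_camera" (4x4, takes a point from camera to world coordinates). Camera axes: x right, y down, z forward; pixel columns grow to the right and rows downward; lengths in m; the calibration is good to about 2 mm. A picture is of the moment at which its call begins. calibration takes no time and is no camera call.
- env.hand_in(): hands the job in, once; it reports no verdict.
The state is a dict: "clock": time; "joint_pos": joint angles; "qvel": joint speeds; "tau": joint torques, N m; "tcp_pos": TCP position; "orientation": TCP orientation; "wrist_force": force on the tool from outside, world axes, zero at the start; "ft_torque": the same for the moment, N m; "finger_gap": finger opening in m.
Only numpy, scipy, OpenCV 4.12 (cv2) and the standard library are available. Lean on these libraries where they do the work, as an engineer would, in place of code of your own. Each camera call takes 0.05 s, during which the arm holds its last target. There are 200 camera calls.

## Working session

There is one attempt and no reset: what is moved stays moved. The work goes in short steps, Python scripts to look and compute and a tool call to move; the robot and the scene stay as the last step left them, time stands still between calls to the robot, and variables do not carry over. Pictures are saved under pics/ and viewed, about 8 in all and at most 12, crops included, and the job is handed in when it is done.

Besides the shell and the picture viewer there is one more tool, called after "Call:" in YAML: its name, and indented under it one key for each argument. play_rows: Moves the arm, as the interface text tells. Its arguments: {"type":"object","properties":{"steps":{"type":"array","items":{"type":"object","properties":{"claw":{"type":"number"},"dp":{"type":"array","items":{"type":"number"}},"angular":{"type":"array","items":{"type":"number"}}}}},"force":{"type":"number"}},"required":["steps"]}

```bash
mkdir -p pics
cat > h.py <<'E'
import numpy as np, cv2
from workcell import env
def cloud(name):
    im,d=env.read_camera(name); c=env.calibration(name)
    K=np.array([[c['fx'],0,c['cx']],[0,c['fy'],c['cy']],[0,0,1]])
    v,u=np.mgrid[0:400,0:640].astype(float)
    s=cv2.undistortPoints(np.stack([u.ravel(),v.ravel()],1)[:,None],K,np.array([c['k1'],0,0,0,0]))[:,0]
    s=s.reshape(400,640,2); T=np.array(c['world_from_camera'])
    P=np.dstack([s*d[...,None],d])@T[:3,:3].T+T[:3,3]; P[d==0]=np.nan
    return im,P
def save(name,im): cv2.imwrite('pics/'+name,im[...,::-1])
E
python3 - <<'E'
from h import *
ims=[]
for n in('top','side'):
    im,P=cloud(n); np.savez(n+'.npz',im=im,P=P); ims.append(im)
    c=env.calibration(n); print(n,np.round(c['world_from_camera'],3).tolist(),c['fx'],c['k1'])
    save('a_%s.png'%n,im)
print(env.get_state())
E
```

```text
top [[-0.013, -0.991, 0.134, 0.425], [-1.0, 0.012, -0.011, 0.033], [0.009, -0.134, -0.991, 1.193], [0.0, 0.0, 0.0, 1.0]] 449.2622283003764 -0.07003756323496046
side [[-0.939, -0.201, 0.278, 0.269], [-0.343, 0.534, -0.773, 0.837], [0.007, -0.821, -0.571, 0.69], [0.0, 0.0, 0.0, 1.0]] 466.642457367005 -0.0001910661804837749
{'clock': 0.1, 'joint_pos': array([-1.46459394e+00,  3.13906567e-01,  4.51059331e-02,  1.30364421e+00,
        5.18806527e-05,  1.43119899e+00]), 'qvel': array([ 1.03262287e-03, -6.27377606e-04,  2.01900696e-03, -4.59425410e-04,
        3.05652987e-05,  5.54238247e-04]), 'tau': array([ 1.84470497e-03, -4.81722593e+01,  2.99245584e+01,  1.27307742e-02,
       -8.20181708e-05, -3.14352043e-06]), 'tcp_pos': array([ 0.1398745 , -0.55726105,  0.23851418]), 'orientation': array([-8.23710913e-04,  9.92456979e-01,  1.22590643e-01,  3.96991054e-05]), 'wrist_force': array([-0.43194909,  1.32154331,  0.33800277]), 'ft_torque': array([0.02650029, 0.05846488, 0.02324521]), 'finger_gap': 0.08519116237650551}
```

View pics/a_top.png

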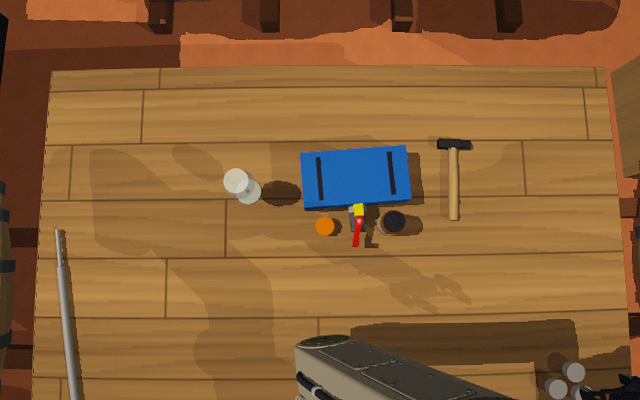

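View pics/a_side.png

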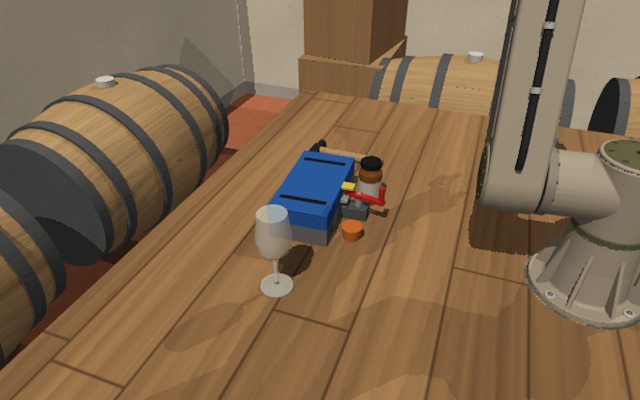

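The top view shows the blue lid at about (355,177) and the red lever at (358,230). The jar is at (393,222) on the case's −y side, the bung at (325,226) on the +y side, the glass at (240,185) and the mallet at (453,180). The knob therefore has to swing to +y, over the bung.

Run:
```python
from h import *
for n in('top','side'):
    z=np.load(n+'.npz'); im,P=z['im'],z['P']; h=cv2.cvtColor(im,cv2.COLOR_RGB2HSV).astype(int); H,S,V=h[...,0],h[...,1],h[...,2]
    ok=np.isfinite(P[...,2])&(P[...,0]>.25)&(P[...,0]<.8)&(abs(P[...,1])<.45)
    ms={'blue':(H>100)&(H<120)&(S>150),'red':((H<3)|(H>176))&(S>200)&(V>120),'yel':(H>25)&(H<33)&(S>200),'orange':(H>8)&(H<16)&(S>220)&(V>180)}
    for k,m in ms.items():
        p=P[m&ok]; 
        if len(p)==0: print(n,k,0); continue
        print(n,k,len(p),'med',np.round(np.median(p,0),4),'min',np.round(np.percentile(p,2,0),4),'max',np.round(np.percentile(p,98,0),4))
        if k=='blue':
            t=p[abs(p[:,2]-np.percentile(p[:,2],70))<.006]; r=cv2.minAreaRect((t[:,:2]*1000).astype(np.float32)); print('  rect',r, np.median(t[:,2]))
        if k=='red':
            for a,b in((.055,.075),(.075,.098),(.098,.115)):
                q=p[(p[:,2]>a)&(p[:,2]<b)]
                if len(q): print('  ',a,len(q),np.round(q.mean(0),4),np.round(q.min(0),3),np.round(q.max(0),3))
    hi=ok&(P[...,2]>.105); l,lab,st,ce=cv2.connectedComponentsWithStats(hi.astype(np.uint8))
    for i in range(1,l):
        if st[i,4]>15: print('  high',st[i,4],np.round(np.median(P[lab==i],0),3),np.round(P[lab==i].min(0),3),np.round(P[lab==i].max(0),3))
```

```text
top blue 5578 med [ 0.6145 -0.057   0.0871] min [ 0.5465 -0.1862  0.072 ] max [0.6849 0.0702 0.0914]
  rect ((617.938720703125, -58.153289794921875), (138.57382202148438, 268.1218566894531), 4.018404483795166) 0.08717044416212638
top red 97 med [ 0.4803 -0.0591  0.0673] min [ 0.4445 -0.0777  0.0322] max [ 0.5178 -0.049   0.1045]
   0.055 71 [ 0.4857 -0.0609  0.0669] [ 0.443 -0.074  0.062] [ 0.518 -0.053  0.07 ]
   0.075 3 [ 0.4497 -0.0516  0.0916] [ 0.445 -0.058  0.08 ] [ 0.454 -0.048  0.098]
   0.098 14 [ 0.4485 -0.0535  0.1017] [ 0.445 -0.06   0.098] [ 0.454 -0.048  0.107]
top yel 113 med [ 0.5333 -0.0633  0.0864] min [ 0.5203 -0.0804  0.0313] max [ 0.5462 -0.053   0.0906]
top orange 6 med [0.5018 0.002  0.0337] min [ 0.4757 -0.002   0.0305] max [0.5178 0.0111 0.0355]
  high 768 [0.589 0.216 0.183] [0.558 0.187 0.117] [0.626 0.251 0.191]
  high 384 [ 0.501 -0.146  0.115] [ 0.476 -0.171  0.107] [ 0.527 -0.12   0.12 ]
  high 4708 [ 0.256 -0.081  0.573] [ 0.25  -0.177  0.188] [0.269 0.031 0.71 ]
side blue 3943 med [ 0.6024 -0.0203  0.0866] min [ 0.5408 -0.1826  0.0526] max [0.6832 0.0777 0.0892]
  rect ((616.9918212890625, -56.28363037109375), (140.9074249267578, 274.1288146972656), 4.054664134979248) 0.08696384565772036
side red 222 med [ 0.4674 -0.0538  0.0661] min [ 0.4437 -0.0673  0.0591] max [ 0.5267 -0.0471  0.1028]
   0.055 170 [ 0.4813 -0.056   0.0648] [ 0.442 -0.074  0.057] [ 0.54  -0.046  0.074]
   0.075 33 [ 0.4492 -0.0497  0.0864] [ 0.444 -0.053  0.075] [ 0.454 -0.046  0.097]
   0.098 19 [ 0.4485 -0.0523  0.1019] [ 0.444 -0.059  0.099] [ 0.453 -0.047  0.104]
side yel 0
side orange 0
  high 527 [ 0.253 -0.044  0.45 ] [ 0.25  -0.105  0.281] [ 0.259 -0.014  0.528]
  high 54 [0.251 0.009 0.239] [ 0.25  -0.021  0.208] [0.253 0.023 0.27 ]
  high 244 [ 0.499 -0.139  0.114] [ 0.474 -0.173  0.105] [ 0.525 -0.119  0.119]
  high 1676 [0.582 0.245 0.162] [0.556 0.195 0.105] [0.623 0.26  0.187]
```

Call:
play_rows:
  steps:
    - {"claw":0,"dp":[0,0,0],"angular":[0,0,-7.08]}
    - {"claw":0,"dp":[0,0,0],"angular":[0,0,-7.08]}
    - {"claw":0,"dp":[0,0,0],"angular":[0,0,-7.08]}
    - {"claw":0,"dp":[0,0,0],"angular":[0,0,-7.08]}
    - {"claw":0,"dp":[0,0,0],"angular":[0,0,-7.08]}
    - {"claw":0,"dp":[0,0,0],"angular":[0,0,-7.08]}
    - {"claw":0,"dp":[0,0,0],"angular":[0,0,-7.08]}
    - {"claw":0,"dp":[0,0,0],"angular":[0,0,-7.08]}
  force: 25

```text
clock: 0.77
tcp_pos: [0.1399, -0.5574, 0.2388]
orientation: [-0.0, 0.814, 0.581, 0.0]
wrist_force: [-0.3, -0.7, -0.3]
finger_gap: 0.0854
```

Call:
play_rows:
  steps:
    - {"claw":0,"dp":[0,0,0],"angular":[0,0,-7.08]}
    - {"claw":0,"dp":[0,0,0],"angular":[0,0,-7.08]}
    - {"claw":0,"dp":[0,0,0],"angular":[0,0,-7.08]}
    - {"claw":0,"dp":[0,0,0],"angular":[0,0,-7.08]}
    - {"claw":0,"dp":[0,0,0],"angular":[0,0,-7.08]}
    - {"claw":0,"dp":[0,0,0],"angular":[0,0,-7.08]}
    - {"claw":0,"dp":[0,0,0],"angular":[0,0,-7.08]}
    - {"claw":0,"dp":[0,0,0],"angular":[0,0,-7.08]}

```text
clock: 1.43
tcp_pos: [0.1399, -0.5574, 0.2388]
orientation: [-0.0, 0.441, 0.898, 0.0]
wrist_force: [0.0, 0.7, -0.5]
finger_gap: 0.0851
```

Call:
play_rows:
  steps:
    - {"claw":0,"dp":[0,0,0],"angular":[0,0,-7.08]}
    - {"claw":0,"dp":[0,0,0],"angular":[0,0,-7.08]}
    - {"claw":0,"dp":[0,0,0],"angular":[0,0,-7.08]}
    - {"claw":0,"dp":[0,0,0],"angular":[0,0,-7.08]}
    - {"claw":0,"dp":[0,0,0],"angular":[0,0,-7.08]}
    - {"claw":0,"dp":[0,0,0],"angular":[0,0,-7.08]}
    - {"claw":0,"dp":[0,0,0],"angular":[0,0,-7.08]}
    - {"claw":0,"dp":[0,0,0],"angular":[0,0,-7.08]}

```text
clock: 2.1
tcp_pos: [0.1399, -0.5574, 0.2388]
orientation: [-0.0, -0.038, 0.999, 0.001]
wrist_force: [0.1, 0.2, 0.0]
finger_gap: 0.0854
```

```bash
cat > st.py <<'E'
from h import *
import sys
from scipy.spatial.transform import Rotation as R
s=env.get_state(); q=s['orientation']; r=R.from_quat([q[1],q[2],q[3],q[0]]); p=s['tcp_pos']
print('t',round(s['clock'],2),'p',np.round(p,4),'x',np.round(r.as_matrix()[:,0],3),'z',np.round(r.as_matrix()[:,2],3),'F',np.round(s['wrist_force'],1),'gap',round(s['finger_gap'],4),'q',np.round(s['joint_pos'],2))
if len(sys.argv)>3:
    d=np.array([float(a) for a in sys.argv[1:4]])-p; print('tool d',np.round(r.inv().apply(d),4))
E
python3 st.py .449 -.053 .2
```

```text
t 2.1 p [ 0.1399 -0.5574  0.2388] x [-0.997 -0.076  0.   ] z [-0.     0.001 -1.   ] F [0.1 0.2 0. ] gap 0.0854 q [-1.46  0.31  0.05  1.3   0.   -1.54]
tool d [-0.3465  0.4794  0.0393]
```

Call:
play_rows:
  steps:
    - {"claw":0,"dp":[-0.0217,0.03,0.0],"angular":[0,0,0]}
    - {"claw":0,"dp":[-0.0217,0.03,0.0],"angular":[0,0,0]}
    - {"claw":0,"dp":[-0.0217,0.03,0.0],"angular":[0,0,0]}
    - {"claw":0,"dp":[-0.0217,0.03,0.0],"angular":[0,0,0]}
    - {"claw":0,"dp":[-0.0217,0.03,0.0],"angular":[0,0,0]}
    - {"claw":0,"dp":[-0.0217,0.03,0.0],"angular":[0,0,0]}
    - {"claw":0,"dp":[-0.0217,0.03,0.0],"angular":[0,0,0]}
    - {"claw":0,"dp":[-0.0217,0.03,0.0],"angular":[0,0,0]}

```text
clock: 2.77
tcp_pos: [0.2967, -0.3044, 0.239]
orientation: [-0.0, -0.035, 0.999, 0.0]
wrist_force: [0.7, 0.5, 0.5]
finger_gap: 0.0851
```

Call:
play_rows:
  steps:
    - {"claw":0,"dp":[-0.0217,0.03,0.0],"angular":[0,0,0]}
    - {"claw":0,"dp":[-0.0217,0.03,0.0],"angular":[0,0,0]}
    - {"claw":0,"dp":[-0.0217,0.03,0.0],"angular":[0,0,0]}
    - {"claw":0,"dp":[-0.0217,0.03,0.0],"angular":[0,0,0]}
    - {"claw":0,"dp":[-0.0217,0.03,0.0],"angular":[0,0,0]}
    - {"claw":0,"dp":[-0.0217,0.03,0.0],"angular":[0,0,0]}
    - {"claw":0,"dp":[-0.0217,0.03,0.0],"angular":[0,0,0]}
    - {"claw":0,"dp":[-0.0217,0.03,0.0],"angular":[0,0,0]}

```text
clock: 3.43
tcp_pos: [0.4531, -0.0528, 0.2391]
orientation: [-0.0, -0.035, 0.999, -0.0]
wrist_force: [0.5, -1.3, 0.7]
finger_gap: 0.0851
```

```bash
python3 st.py .449 -.053 .08
```

```text
t 3.43 p [ 0.4531 -0.0528  0.2391] x [-0.998 -0.07   0.   ] z [-0. -0. -1.] F [ 0.5 -1.3  0.7] gap 0.0851 q [-0.29  0.08 -0.24  1.25 -0.   -0.36]
tool d [4.100e-03 1.000e-04 1.591e-01]
```

Call:
play_rows:
  steps:
    - {"claw":0,"dp":[0.0005,0,0.0196],"angular":[0,0,0]}
    - {"claw":0,"dp":[0.0005,0,0.0196],"angular":[0,0,0]}
    - {"claw":0,"dp":[0.0005,0,0.0196],"angular":[0,0,0]}
    - {"claw":0,"dp":[0.0005,0,0.0196],"angular":[0,0,0]}
    - {"claw":0,"dp":[0.0005,0,0.0196],"angular":[0,0,0]}
    - {"claw":0,"dp":[0.0005,0,0.0196],"angular":[0,0,0]}
    - {"claw":0,"dp":[0.0005,0,0.0196],"angular":[0,0,0]}
    - {"claw":0,"dp":[0.0005,0,0.0196],"angular":[0,0,0]}

```text
clock: 4.1
tcp_pos: [0.4483, -0.0548, 0.0813]
orientation: [-0.0, -0.035, 0.999, 0.0]
wrist_force: [0.7, -0.6, -1.0]
finger_gap: 0.0855
```

Call:
play_rows:
  steps:
    - {"claw":255,"dp":[0,0,0],"angular":[0,0,0]}
    - {"claw":255,"dp":[0,0,0],"angular":[0,0,0]}
    - {"claw":255,"dp":[0,0,0],"angular":[0,0,0]}
    - {"claw":255,"dp":[0,0,0],"angular":[0,0,0]}
    - {"claw":255,"dp":[0,0,0],"angular":[0,0,0]}
    - {"claw":255,"dp":[0,0,0],"angular":[0,0,0]}
    - {"claw":255,"dp":[0,0,0],"angular":[0,0,0]}
    - {"claw":255,"dp":[0,0,0],"angular":[0,0,0]}

```text
clock: 4.77
tcp_pos: [0.4494, -0.0552, 0.0833]
orientation: [0.001, -0.035, 0.999, -0.0]
wrist_force: [-0.5, 1.0, 5.8]
finger_gap: 0.0132
```

Run:
```python
from h import *
p=env.get_state()['tcp_pos'];g=env.get_state()['finger_gap']
pv=np.array([.5058,-.0654]); k=np.array([.4490,-.0526]); print(p,g,'rad',np.hypot(*(k-pv)))
a0=np.degrees(np.arctan2(*(k-pv)[::-1])); c=np.radians(4.03); cx=np.array([np.cos(c),np.sin(c)]); cy=np.array([-cx[1],cx[0]])
print('latch',a0-184.03)
prev=k; a1=184.03-86
for i in range(1,17):
    a=np.radians(a0+(a1-a0)*i/16); q=pv+.058*np.array([np.cos(a),np.sin(a)]); d=q-prev; prev=q
    print('[%.4f, %.4f]'%(-d@cx,d@cy),end=' ')
```

```text
[ 0.44941798 -0.05515292  0.08332801] 0.013159275050372614 rad 0.05822439351337205
latch -16.729584489597357
[-0.0016, 0.0041] [-0.0017, 0.0040] [-0.0020, 0.0039] [-0.0023, 0.0037] [-0.0026, 0.0035] [-0.0028, 0.0033] [-0.0031, 0.0031] [-0.0033, 0.0029] [-0.0035, 0.0026] [-0.0037, 0.0023] [-0.0039, 0.0020] [-0.0040, 0.0017] [-0.0041, 0.0014] [-0.0042, 0.0011] [-0.0043, 0.0008] [-0.0044, 0.0005]
```

Call:
play_rows:
  steps:
    - {"claw":255,"dp":[-0.0016,0.0041,-0.003],"angular":[0,0,0]}
    - {"claw":255,"dp":[-0.0017,0.004,-0.001],"angular":[0,0,0]}
    - {"claw":255,"dp":[-0.002,0.0039,0],"angular":[0,0,0]}
    - {"claw":255,"dp":[-0.0023,0.0037,0],"angular":[0,0,0]}
    - {"claw":255,"dp":[-0.0026,0.0035,0],"angular":[0,0,0]}
    - {"claw":255,"dp":[-0.0028,0.0033,0],"angular":[0,0,0]}
    - {"claw":255,"dp":[-0.0031,0.0031,0],"angular":[0,0,0]}
    - {"claw":255,"dp":[-0.0033,0.0029,0],"angular":[0,0,0]}

```text
clock: 5.43
tcp_pos: [0.4644, -0.0242, 0.0855]
orientation: [-0.002, -0.035, 0.999, 0.001]
wrist_force: [-3.2, -2.4, -11.9]
finger_gap: 0.0132
```

Call:
play_rows:
  steps:
    - {"claw":255,"dp":[-0.0035,0.0026,0],"angular":[0,0,0]}
    - {"claw":255,"dp":[-0.0037,0.0023,0],"angular":[0,0,0]}
    - {"claw":255,"dp":[-0.0039,0.002,0],"angular":[0,0,0]}
    - {"claw":255,"dp":[-0.004,0.0017,0],"angular":[0,0,0]}
    - {"claw":255,"dp":[-0.0041,0.0014,0],"angular":[0,0,0]}
    - {"claw":255,"dp":[-0.0042,0.0011,0],"angular":[0,0,0]}
    - {"claw":255,"dp":[-0.0043,0.0008,0],"angular":[0,0,0]}
    - {"claw":255,"dp":[-0.0044,0.0005,0],"angular":[0,0,0]}

```text
clock: 6.1
tcp_pos: [0.4965, -0.0084, 0.0857]
orientation: [-0.001, -0.036, 0.999, 0.002]
wrist_force: [-3.2, 6.3, -13.4]
finger_gap: 0.0125
```

```bash
python3 st.py .5 -.0076 .083
```

```text
t 6.1 p [ 0.4965 -0.0084  0.0857] x [-0.997 -0.071  0.002] z [-0.002  0.004 -1.   ] F [ -3.2   6.3 -13.4] gap 0.0125 q [-0.18  0.27 -0.41  0.89  0.   -0.25]
tool d [-0.0035  0.0006  0.0027]
```

Call:
play_rows:
  steps:
    - {"claw":105,"dp":[0,0,0],"angular":[0,0,0]}
    - {"claw":105,"dp":[0,0,0],"angular":[0,0,0]}
    - {"claw":105,"dp":[0,0,0],"angular":[0,0,0]}
    - {"claw":105,"dp":[0,0,-0.01],"angular":[0,0,0]}
    - {"claw":105,"dp":[0,0,-0.02],"angular":[0,0,0]}
    - {"claw":105,"dp":[0,0,-0.025],"angular":[0,0,0]}
    - {"claw":105,"dp":[0,0,-0.02],"angular":[0,0,0]}
    - {"claw":105,"dp":[0,0,0],"angular":[0,0,0]}

```text
clock: 6.77
tcp_pos: [0.5009, -0.0114, 0.1675]
orientation: [0.005, -0.035, 0.999, -0.001]
wrist_force: [1.1, 0.6, 1.4]
finger_gap: 0.0504
```

```bash
python3 st.py .531 -.0635 .082
python3 - <<'E'
from h import *
im,P=cloud('side'); save('b.png',cv2.resize(im[130:260,240:420],None,fx=4,fy=4,interpolation=cv2.INTER_CUBIC))
E
```

```text
t 6.77 p [ 0.5009 -0.0114  0.1675] x [-0.998 -0.07  -0.01 ] z [ 0.01  -0.002 -1.   ] F [1.1 0.6 1.4] gap 0.0504 q [-0.18  0.2  -0.29  1.08 -0.   -0.25]
tool d [-0.0255 -0.0539  0.0859]
```

View pics/b.png

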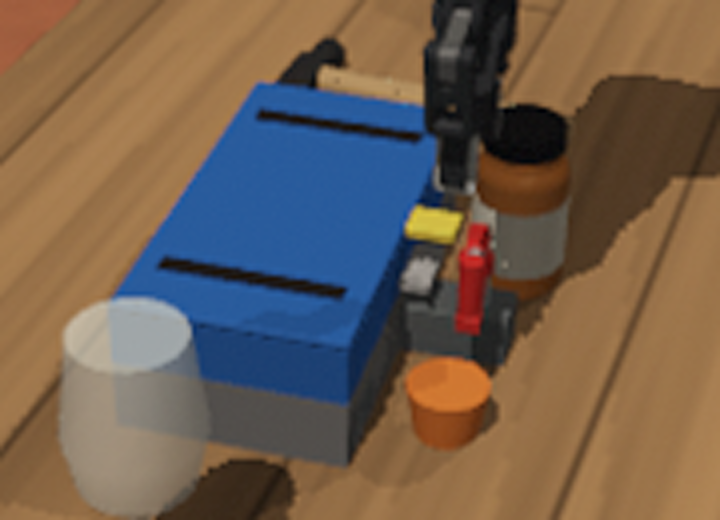

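The lever now lies parallel to the case front, with its knob at about (470,265) in the crop over the +y side. The bung and jar have not moved. Next is the lid tab.

Call:
play_rows:
  steps:
    - {"claw":105,"dp":[-0.0064,-0.0135,0],"angular":[0,0,0]}
    - {"claw":105,"dp":[-0.0064,-0.0135,0],"angular":[0,0,0]}
    - {"claw":105,"dp":[-0.0064,-0.0135,0],"angular":[0,0,0]}
    - {"claw":105,"dp":[-0.0064,-0.0135,0],"angular":[0,0,0]}
    - {"claw":105,"dp":[0,0,0.015],"angular":[0,0,0]}
    - {"claw":105,"dp":[0,0,0.015],"angular":[0,0,0]}
    - {"claw":105,"dp":[0,0,0],"angular":[0,0,0]}
    - {"claw":105,"dp":[0,0,0],"angular":[0,0,0]}

```text
clock: 7.48
tcp_pos: [0.526, -0.0635, 0.1302]
orientation: [-0.002, -0.034, 0.999, 0.0]
wrist_force: [-0.9, 0.1, -0.0]
finger_gap: 0.0504
```

```bash
python3 st.py .531 -.0635 .082
```

```text
t 7.48 p [ 0.526  -0.0635  0.1302] x [-0.998 -0.069  0.003] z [-0.003  0.001 -1.   ] F [-0.9  0.1 -0. ] gap 0.0504 q [-0.27  0.29 -0.26  1.02 -0.   -0.34]
tool d [-0.0052 -0.0004  0.0482]
```

Call:
play_rows:
  steps:
    - {"claw":105,"dp":[-0.005,0,0],"angular":[0,0,0]}
    - {"claw":105,"dp":[0,0,0.016],"angular":[0,0,0]}
    - {"claw":105,"dp":[0,0,0.016],"angular":[0,0,0]}
    - {"claw":105,"dp":[0,0,0.016],"angular":[0,0,0]}
    - {"claw":105,"dp":[0,0,0],"angular":[0,0,0]}
    - {"claw":255,"dp":[0,0,0],"angular":[0,0,0]}
    - {"claw":255,"dp":[0,0,0],"angular":[0,0,0]}
    - {"claw":255,"dp":[0,0,0],"angular":[0,0,0]}
  force: 30

```text
clock: 8.15
tcp_pos: [0.5327, -0.0628, 0.085]
orientation: [0.001, -0.035, 0.999, -0.001]
wrist_force: [0.2, -0.8, -0.3]
finger_gap: 0.0232
```

Call:
play_rows:
  steps:
    - {"claw":255,"dp":[0,0,0],"angular":[0,0,0]}
    - {"claw":255,"dp":[0,0,0],"angular":[0,0,0]}
    - {"claw":255,"dp":[0,0,0],"angular":[0,0,0]}
    - {"claw":255,"dp":[0,0,0],"angular":[0,0,0]}
    - {"claw":255,"dp":[0,0,0],"angular":[0,0,0]}
    - {"claw":255,"dp":[0,0,0],"angular":[0,0,0]}
    - {"claw":255,"dp":[0,0,0],"angular":[0,0,0]}
    - {"claw":255,"dp":[0,0,0],"angular":[0,0,0]}

```text
clock: 8.82
tcp_pos: [0.5327, -0.0628, 0.0849]
orientation: [0.001, -0.035, 0.999, -0.001]
wrist_force: [-1.4, -1.7, 6.7]
finger_gap: 0.0231
```

```bash
python3 st.py .531 -.0635 .082;  python3 - <<'E'
import numpy as np
th=np.linspace(0,1.58,33); x=-.155*np.cos(th)+.038*np.sin(th); z=.155*np.sin(th)+.038*np.cos(th)
for a,b in zip(-np.diff(x),-np.diff(z)): print('%.4f,%.4f'%(a,b),end=' | ')
E
```

```text
t 8.82 p [ 0.5327 -0.0628  0.0849] x [-0.998 -0.07  -0.003] z [ 0.003 -0.001 -1.   ] F [-1.4 -1.7  6.7] gap 0.0231 q [-0.27  0.33 -0.32  0.91 -0.   -0.34]
tool d [ 0.0018 -0.0006  0.0029]
-0.0021,-0.0076 | -0.0024,-0.0075 | -0.0028,-0.0074 | -0.0032,-0.0072 | -0.0035,-0.0071 | -0.0039,-0.0069 | -0.0042,-0.0067 | -0.0045,-0.0065 | -0.0048,-0.0062 | -0.0051,-0.0060 | -0.0054,-0.0057 | -0.0057,-0.0054 | -0.0060,-0.0052 | -0.0062,-0.0049 | -0.0064,-0.0045 | -0.0067,-0.0042 | -0.0069,-0.0039 | -0.0070,-0.0035 | -0.0072,-0.0032 | -0.0074,-0.0028 | -0.0075,-0.0025 | -0.0076,-0.0021 | -0.0077,-0.0017 | -0.0078,-0.0013 | -0.0078,-0.0009 | -0.0079,-0.0006 | -0.0079,-0.0002 | -0.0079,0.0002 | -0.0079,0.0006 | -0.0078,0.0010 | -0.0078,0.0014 | -0.0077,0.0018 |
```

Call:
play_rows:
  steps:
    - {"claw":255,"dp":[-0.0021,0,-0.0076],"angular":[0,0,0]}
    - {"claw":255,"dp":[-0.0024,0,-0.0075],"angular":[0,0,0]}
    - {"claw":255,"dp":[-0.0028,0,-0.0074],"angular":[0,0,0]}
    - {"claw":255,"dp":[-0.0032,0,-0.0072],"angular":[0,0,0]}
    - {"claw":255,"dp":[-0.0035,0,-0.0071],"angular":[0,0,0]}
    - {"claw":255,"dp":[-0.0039,0,-0.0069],"angular":[0,0,0]}
    - {"claw":255,"dp":[-0.0042,0,-0.0067],"angular":[0,0,0]}
    - {"claw":255,"dp":[-0.0045,0,-0.0065],"angular":[0,0,0]}

```text
clock: 9.48
tcp_pos: [0.5583, -0.0609, 0.1404]
orientation: [-0.0, -0.035, 0.999, -0.0]
wrist_force: [3.7, -3.4, -9.6]
finger_gap: 0.0227
```

```bash
python3 st.py
python3 - <<'E'
from h import *
im,P=cloud('side'); h=cv2.cvtColor(im,cv2.COLOR_RGB2HSV).astype(int); m=(h[...,0]>100)&(h[...,0]<120)&(h[...,1]>150)&np.isfinite(P[...,2])
p=P[m]; print(len(p),np.round(np.percentile(p,[2,50,98],axis=0),3))
E
```

```text
t 9.48 p [ 0.5583 -0.0609  0.1404] x [-0.998 -0.069  0.001] z [-0.001 -0.001 -1.   ] F [ 3.7 -3.4 -9.6] gap 0.0227 q [-0.25  0.34 -0.17  1.07 -0.   -0.32]
3131 [[ 0.554 -0.177  0.082]
 [ 0.617  0.002  0.108]
 [ 0.698  0.079  0.133]]
```

The lid is rising with the grip, so I'll continue the arc.

Call:
play_rows:
  steps:
    - {"claw":255,"dp":[-0.0048,0,-0.0062],"angular":[0,0,0]}
    - {"claw":255,"dp":[-0.0051,0,-0.006],"angular":[0,0,0]}
    - {"claw":255,"dp":[-0.0054,0,-0.0057],"angular":[0,0,0]}
    - {"claw":255,"dp":[-0.0057,0,-0.0054],"angular":[0,0,0]}
    - {"claw":255,"dp":[-0.006,0,-0.0052],"angular":[0,0,0]}
    - {"claw":255,"dp":[-0.0062,0,-0.0049],"angular":[0,0,0]}
    - {"claw":255,"dp":[-0.0064,0,-0.0045],"angular":[0,0,0]}
    - {"claw":255,"dp":[-0.0067,0,-0.0042],"angular":[0,0,0]}

```text
clock: 10.2
tcp_pos: [0.6031, -0.0577, 0.1823]
orientation: [-0.002, -0.035, 0.999, -0.0]
wrist_force: [-0.9, -4.5, -5.3]
finger_gap: 0.0227
```

Call:
play_rows:
  steps:
    - {"claw":255,"dp":[-0.0069,0,-0.0039],"angular":[0,0,0]}
    - {"claw":255,"dp":[-0.007,0,-0.0035],"angular":[0,0,0]}
    - {"claw":255,"dp":[-0.0072,0,-0.0032],"angular":[0,0,0]}
    - {"claw":255,"dp":[-0.0074,0,-0.0028],"angular":[0,0,0]}
    - {"claw":255,"dp":[-0.0075,0,-0.0025],"angular":[0,0,0]}
    - {"claw":255,"dp":[-0.0076,0,-0.0021],"angular":[0,0,0]}
    - {"claw":255,"dp":[-0.0077,0,-0.0017],"angular":[0,0,0]}
    - {"claw":255,"dp":[-0.0078,0,-0.0013],"angular":[0,0,0]}

```text
clock: 10.87
tcp_pos: [0.6621, -0.0536, 0.2046]
orientation: [-0.001, -0.035, 0.999, -0.001]
wrist_force: [-3.3, -4.7, 2.9]
finger_gap: 0.0226
```

Call:
play_rows:
  steps:
    - {"claw":255,"dp":[-0.0078,0,-0.0009],"angular":[0,0,0]}
    - {"claw":255,"dp":[-0.0079,0,-0.0006],"angular":[0,0,0]}
    - {"claw":255,"dp":[-0.0079,0,-0.0002],"angular":[0,0,0]}
    - {"claw":255,"dp":[-0.0079,0,0.0002],"angular":[0,0,0]}
    - {"claw":255,"dp":[-0.0079,0,0.0006],"angular":[0,0,0]}
    - {"claw":255,"dp":[-0.0078,0,0.001],"angular":[0,0,0]}
    - {"claw":255,"dp":[-0.0078,0,0.0014],"angular":[0,0,0]}
    - {"claw":255,"dp":[-0.0077,0,0.0018],"angular":[0,0,0]}

```text
clock: 11.53
tcp_pos: [0.7263, -0.0491, 0.2032]
orientation: [0.001, -0.035, 0.999, -0.001]
wrist_force: [-1.2, -3.1, 7.9]
finger_gap: 0.0218
```

```bash
python3 st.py
python3 - <<'E'
from h import *
im,P=cloud('side'); h=cv2.cvtColor(im,cv2.COLOR_RGB2HSV).astype(int); m=(h[...,0]>100)&(h[...,0]<120)&(h[...,1]>150)&np.isfinite(P[...,2])
p=P[m]; print(len(p),np.round(np.percentile(p,[2,50,98],axis=0),3))
a,_=env.read_camera('top'); save('c.png',np.vstack([cv2.resize(im[100:260,200:440],(480,320)),cv2.resize(a[110:250,220:460],(480,280))]))
E
```

```text
t 11.53 p [ 0.7263 -0.0491  0.2032] x [-0.998 -0.069 -0.002] z [ 0.003 -0.001 -1.   ] F [-1.2 -3.1  7.9] gap 0.0218 q [-0.18  0.64  0.47  1.4  -0.   -0.25]
3108 [[ 0.67  -0.184  0.049]
 [ 0.702 -0.041  0.115]
 [ 0.729  0.085  0.188]]
```

View pics/c.png

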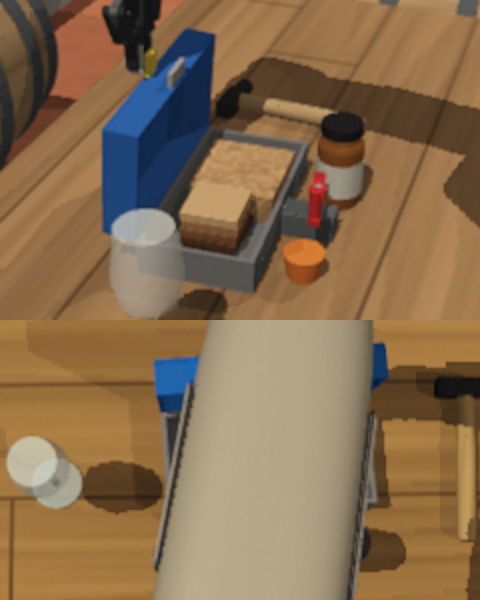

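The lid stands upright. The stack is at the +y end and the cork ledge at the −y end, so the tile has to go −y. I'll release the tab, retreat, turn 90° and measure.

Call:
play_rows:
  steps:
    - {"claw":105,"dp":[0,0,0],"angular":[0,0,0]}
    - {"claw":105,"dp":[0,0,0],"angular":[0,0,0]}
    - {"claw":105,"dp":[0,0,0],"angular":[0,0,0]}
    - {"claw":105,"dp":[0,0,0],"angular":[0,0,0]}
    - {"claw":105,"dp":[0,0,-0.02],"angular":[0,0,0]}
    - {"claw":105,"dp":[0,0,-0.02],"angular":[0,0,0]}
    - {"claw":105,"dp":[0,0,-0.02],"angular":[0,0,0]}
    - {"claw":105,"dp":[0,0,0],"angular":[0,0,0]}

```text
clock: 12.3
tcp_pos: [0.7268, -0.0486, 0.2649]
orientation: [0.003, -0.035, 0.999, -0.0]
wrist_force: [-0.7, -0.4, 0.8]
finger_gap: 0.05
```

Call:
play_rows:
  steps:
    - {"claw":105,"dp":[0.0292,0.0271,0],"angular":[0,0,0]}
    - {"claw":105,"dp":[0.0292,0.0271,0],"angular":[0,0,0]}
    - {"claw":105,"dp":[0.0292,0.0271,0],"angular":[0,0,0]}
    - {"claw":105,"dp":[0.0292,0.0271,0],"angular":[0,0,0]}
    - {"claw":105,"dp":[0.0292,0.0271,0],"angular":[0,0,0]}
    - {"claw":105,"dp":[0.0292,0.0271,0],"angular":[0,0,0]}
    - {"claw":105,"dp":[0.0292,0.0271,0],"angular":[0,0,0]}
    - {"claw":105,"dp":[0.0292,0.0271,0],"angular":[0,0,0]}

```text
clock: 12.97
tcp_pos: [0.4752, 0.1522, 0.2594]
orientation: [-0.0, -0.035, 0.999, 0.0]
wrist_force: [0.4, 1.0, 0.5]
finger_gap: 0.0504
```

Call:
play_rows:
  steps:
    - {"claw":130,"dp":[0.025,0.025,0],"angular":[0,0,0]}
    - {"claw":130,"dp":[0.025,0.025,0],"angular":[0,0,0]}
    - {"claw":130,"dp":[0,0,0],"angular":[0,0,6.92]}
    - {"claw":130,"dp":[0,0,0],"angular":[0,0,6.92]}
    - {"claw":130,"dp":[0,0,0],"angular":[0,0,6.92]}
    - {"claw":130,"dp":[0,0,0],"angular":[0,0,6.92]}
    - {"claw":130,"dp":[0,0,0],"angular":[0,0,6.92]}
    - {"claw":130,"dp":[0,0,0],"angular":[0,0,6.92]}

```text
clock: 13.63
tcp_pos: [0.4235, 0.1977, 0.2595]
orientation: [-0.0, 0.324, 0.946, -0.0]
wrist_force: [-0.4, 0.6, -0.2]
finger_gap: 0.0419
```

Call:
play_rows:
  steps:
    - {"claw":130,"dp":[0,0,0],"angular":[0,0,6.92]}
    - {"claw":130,"dp":[0,0,0],"angular":[0,0,6.92]}
    - {"claw":130,"dp":[0,0,0],"angular":[0,0,6.92]}
    - {"claw":130,"dp":[0,0,0],"angular":[0,0,6.92]}
    - {"claw":130,"dp":[0,0,0],"angular":[0,0,6.92]}
    - {"claw":130,"dp":[0,0,0],"angular":[0,0,6.92]}
    - {"claw":130,"dp":[0,0,0],"angular":[0,0,6.92]}
    - {"claw":130,"dp":[0,0,0],"angular":[0,0,0]}

```text
clock: 14.3
tcp_pos: [0.4236, 0.1976, 0.2595]
orientation: [-0.0, 0.683, 0.731, -0.0]
wrist_force: [0.7, -1.1, -0.1]
finger_gap: 0.042
```

```bash
python3 st.py
cat > tile.py <<'E'
from h import *
import sys
c=np.radians(4.03); Rc=np.array([[np.cos(c),np.sin(c)],[-np.sin(c),np.cos(c)]]); C=np.array([.6175,-.0575])
def loc(p): return np.c_[(p[:,:2]-C)@Rc.T,p[:,2]]
out=[]
for n,cr in(('top',(100,260,270,450)),('side',(110,270,220,420))):
    im,P=cloud(n); L=loc(P.reshape(-1,3)).reshape(P.shape)
    h=cv2.cvtColor(im,cv2.COLOR_RGB2HSV).astype(int)
    wood=(h[...,0]>5)&(h[...,0]<28)&(h[...,1]>50)
    inside=(abs(L[...,0])<.062)&(abs(L[...,1])<.128)&wood
    for nm,a,b in(('tile>54',.054,.068),('mid',.0385,.0525)):
        q=L[inside&(L[...,2]>a)&(L[...,2]<b)]
        if len(q)>30:
            r=cv2.minAreaRect((q[:,:2]*1000).astype(np.float32)); print(n,nm,len(q),'z',np.round(np.median(q[:,2]),4),'rect',np.round(r[0],1),np.round(r[1],1),round(r[2],1),'ext',np.round(np.percentile(q[:,:2],[1,99],axis=0)*1000).tolist())
    b=(h[...,0]>100)&(h[...,0]<120)&(h[...,1]>150)&np.isfinite(L[...,2]); q=L[b]
    if len(q): print(n,'lid',np.round(np.percentile(q,[2,50,98],axis=0),3).tolist())
    out.append(cv2.resize(im[cr[0]:cr[1],cr[2]:cr[3]],(540,480) if n=='top' else (540,432)))
    np.savez(n+'2.npz',im=im,L=L)
save(sys.argv[1],cv2.resize(np.vstack(out)[:, :],None,fx=.65,fy=.65))
E
python3 tile.py d.png
```

```text
t 14.3 p [0.4236 0.1976 0.2595] x [-0.068  0.998 -0.   ] z [-0.001 -0.    -1.   ] F [ 0.7 -1.1 -0.1] gap 0.042 q [ 0.26  0.1  -0.17  1.3   0.    1.77]
top tile>54 739 z 0.0596 rect [ 1.7 48.3] [71.1 70. ] 0.4 ext [[-33.0, 14.0], [35.0, 83.0]]
top mid 1862 z 0.0456 rect [ -1.5 -12.2] [189.6 111.1] 89.6 ext [[-56.0, -106.0], [52.0, 37.0]]
top lid [[0.061, -0.13, 0.047], [0.08, -0.002, 0.185], [0.099, 0.129, 0.19]]
side tile>54 544 z 0.0593 rect [-1. 51.] [70.8 73.1] 0.5 ext [[-35.0, 16.0], [33.0, 87.0]]
side mid 1177 z 0.0454 rect [ -3.8 -10.2] [197.1 110. ] 89.7 ext [[-58.0, -104.0], [50.0, 86.0]]
side lid [[0.06, -0.132, 0.049], [0.086, 0.01, 0.116], [0.106, 0.137, 0.188]]
```

View pics/d.png

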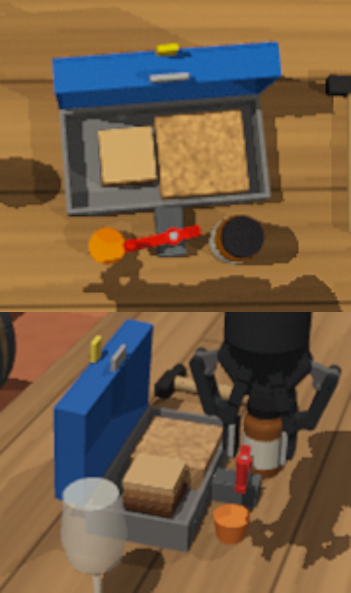

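The top view shows the tile at about (127,155) and the ledge at (200,152). The lid is upright, the lever lies along the front, and the bung at (107,243) and jar at (235,237) are in place. In case coordinates the tile centre is about (0,50) mm and the ledge centre about (−2,−50) mm.

Call:
play_rows:
  steps:
    - {"claw":130,"dp":[-0.02,0.0219,0],"angular":[0,0,0]}
    - {"claw":130,"dp":[-0.02,0.0219,0],"angular":[0,0,0]}
    - {"claw":130,"dp":[-0.02,0.0219,0],"angular":[0,0,0]}
    - {"claw":130,"dp":[-0.02,0.0219,0],"angular":[0,0,0]}
    - {"claw":130,"dp":[-0.02,0.0219,0],"angular":[0,0,0]}
    - {"claw":130,"dp":[-0.02,0.0219,0],"angular":[0,0,0]}
    - {"claw":130,"dp":[-0.02,0.0219,0],"angular":[0,0,0]}
    - {"claw":130,"dp":[-0.02,0.0219,0],"angular":[0,0,0]}

```text
clock: 15.07
tcp_pos: [0.6111, 0.0494, 0.2598]
orientation: [-0.0, 0.681, 0.733, -0.0]
wrist_force: [-0.9, 0.6, -0.2]
finger_gap: 0.0418
```

Call:
play_rows:
  steps:
    - {"claw":130,"dp":[0,0,0.03],"angular":[0,0,0]}
    - {"claw":130,"dp":[0,0,0.03],"angular":[0,0,0]}
    - {"claw":130,"dp":[0,0,0.03],"angular":[0,0,0]}
    - {"claw":130,"dp":[0,0,0.03],"angular":[0,0,0]}
    - {"claw":130,"dp":[0,0,0.03],"angular":[0,0,0]}
    - {"claw":130,"dp":[0,0,0],"angular":[0,0,0]}
    - {"claw":130,"dp":[0,0,0],"angular":[0,0,0]}
    - {"claw":130,"dp":[0,0,0],"angular":[0,0,0]}

```text
clock: 15.73
tcp_pos: [0.611, 0.0504, 0.1115]
orientation: [0.001, 0.681, 0.732, 0.0]
wrist_force: [0.3, -0.1, 0.7]
finger_gap: 0.0419
```

```bash
python3 st.py .6100 .0492 .06
python3 - <<'E'
from h import *
import tile
from tile import loc
E
python3 - <<'E'
import numpy as np,cv2
z=np.load('side2.npz'); im,L=z['im'],z['L']
q=(L[...,2]>.07)&(L[...,2]<.2)&(abs(L[...,0])<.058)&(abs(L[...,1]-.107)<.03)
p=L[q]; print(len(p),np.round(np.percentile(p,[0.5,2,50,98],axis=0),4).tolist())
for s in(-1,1):
    w=p[s*p[:,0]>0.01]; print(s,len(w),np.round(w.min(0),4),np.round(w.max(0),4),np.sort(w[:,2])[:12].round(4))
E
```

```text
t 15.73 p [0.611  0.0504 0.1115] x [-0.072  0.997 -0.   ] z [ 0.001 -0.    -1.   ] F [ 0.3 -0.1  0.7] gap 0.0419 q [-0.05  0.45 -0.07  1.05 -0.    1.45]
tool d [-0.0011 -0.0011  0.0515]
top tile>54 292 z 0.0595 rect [ 1.3 27.6] [28.6 69.1] 89.9 ext [[-33.0, 13.0], [35.0, 41.0]]
top mid 1840 z 0.0455 rect [ -1.6 -35.7] [143.2 111.9] 89.1 ext [[-56.0, -105.0], [52.0, 6.0]]
top lid [[0.065, -0.131, 0.047], [0.084, -0.06, 0.184], [0.102, 0.028, 0.19]]
side tile>54 488 z 0.0593 rect [-0.9 52. ] [76.2 69.9] 89.7 ext [[-35.0, 17.0], [34.0, 87.0]]
side mid 868 z 0.0452 rect [ -3.8 -10.1] [197.4 110.9] 89.7 ext [[-59.0, -106.0], [50.0, 87.0]]
side lid [[0.064, -0.062, 0.049], [0.09, 0.117, 0.132], [0.107, 0.137, 0.188]]
1011 [[-0.0566, 0.0937, 0.1087], [-0.0543, 0.0964, 0.1121], [0.0025, 0.118, 0.1672], [0.0547, 0.1261, 0.1988]]
-1 466 [-0.0578  0.0908  0.1064] [-0.0101  0.1285  0.2   ] [0.1064 0.1078 0.1087 0.1103 0.1104 0.1111 0.1112 0.1113 0.1114 0.1123
 0.1127 0.1136]
1 476 [0.0103 0.0937 0.106 ] [0.0576 0.1275 0.2   ] [0.106  0.1077 0.1083 0.1089 0.109  0.1092 0.1105 0.1105 0.1107 0.1112
 0.1114 0.112 ]Traceback (most recent call last):
  File "<stdin>", line 2, in <module>
  File "tile.py", line 19, in <module>
    save(sys.argv[1],cv2.resize(np.vstack(out)[:, :],None,fx=.65,fy=.65))
         ~~~~~~~~^^^
IndexError: list index out of range
```

Call:
play_rows:
  steps:
    - {"claw":130,"dp":[0,0,0.02],"angular":[0,0,0]}
    - {"claw":130,"dp":[0,0,0.02],"angular":[0,0,0]}
    - {"claw":130,"dp":[0,0,0.012],"angular":[0,0,0]}
    - {"claw":130,"dp":[0,0,0],"angular":[0,0,0]}
    - {"claw":130,"dp":[-0.006,0,0],"angular":[0,0,0]}
    - {"claw":130,"dp":[-0.005,0,0],"angular":[0,0,0]}
    - {"claw":130,"dp":[-0.005,0,0],"angular":[0,0,0]}
    - {"claw":130,"dp":[-0.005,0,0],"angular":[0,0,0]}

```text
clock: 16.5
tcp_pos: [0.613, 0.0287, 0.0597]
orientation: [0.001, 0.682, 0.732, 0.001]
wrist_force: [-0.6, 0.9, 0.0]
finger_gap: 0.0417
```

```bash
python3 st.py; python3 tile.py e.png
```

```text
t 16.5 p [0.613  0.0287 0.0597] x [-0.07   0.998 -0.   ] z [ 0.003 -0.    -1.   ] F [-0.6  0.9  0. ] gap 0.0417 q [-0.08  0.49 -0.14  0.93  0.    1.42]
top tile>54 76 z 0.0594 rect [0.9 7.3] [ 8.5 69.9] 89.7 ext [[-34.0, 3.0], [34.0, 11.0]]
top mid 1773 z 0.0455 rect [ -1.9 -50.4] [113.5 111.3] 89.6 ext [[-56.0, -106.0], [52.0, 3.0]]
top lid [[0.071, -0.131, 0.046], [0.09, -0.074, 0.182], [0.111, -0.006, 0.188]]
side tile>54 297 z 0.0592 rect [-0.9 50.2] [92.9 70.8] 89.6 ext [[-36.0, 4.0], [33.0, 96.0]]
side mid 660 z 0.0454 rect [-4.8 -9.9] [196.8 108.8] 89.3 ext [[-59.0, -105.0], [47.0, 87.0]]
side lid [[0.071, -0.073, 0.048], [0.098, 0.076, 0.128], [0.11, 0.137, 0.186]]
```

View pics/e.png

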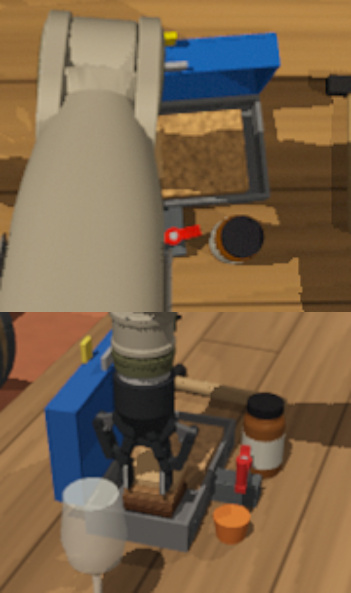

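The push works: the tile has moved about 10 mm and stays flat. The lid leans back slightly more than before, which is allowed. I'll carry on, easing 3 mm away from the lid.

Call:
play_rows:
  steps:
    - {"claw":130,"dp":[-0.006,-0.001,0],"angular":[0,0,0]}
    - {"claw":130,"dp":[-0.006,-0.001,0],"angular":[0,0,0]}
    - {"claw":130,"dp":[-0.006,-0.001,0],"angular":[0,0,0]}
    - {"claw":130,"dp":[-0.006,0,0],"angular":[0,0,0]}
    - {"claw":130,"dp":[-0.006,0,0],"angular":[0,0,0]}
    - {"claw":130,"dp":[-0.006,0,0],"angular":[0,0,0]}
    - {"claw":130,"dp":[-0.006,0,0],"angular":[0,0,0]}
    - {"claw":130,"dp":[-0.006,0,0],"angular":[0,0,0]}

```text
clock: 17.27
tcp_pos: [0.6122, -0.0194, 0.0581]
orientation: [-0.0, 0.682, 0.732, -0.0]
wrist_force: [-0.8, -0.4, 0.1]
finger_gap: 0.042
```

Call:
play_rows:
  steps:
    - {"claw":130,"dp":[-0.006,0,0],"angular":[0,0,0]}
    - {"claw":130,"dp":[-0.006,0,0],"angular":[0,0,0]}
    - {"claw":130,"dp":[-0.006,0,0],"angular":[0,0,0]}
    - {"claw":130,"dp":[-0.005,0,0],"angular":[0,0,0]}
    - {"claw":130,"dp":[-0.004,0,0],"angular":[0,0,0]}
    - {"claw":130,"dp":[-0.003,0,0],"angular":[0,0,0]}
    - {"claw":130,"dp":[0,0,0],"angular":[0,0,0]}
    - {"claw":130,"dp":[0,0,0],"angular":[0,0,0]}

```text
clock: 17.93
tcp_pos: [0.6143, -0.0487, 0.0582]
orientation: [0.0, 0.682, 0.732, -0.0]
wrist_force: [0.5, 0.8, -0.5]
finger_gap: 0.0418
```

```bash
python3 st.py; python3 tile.py f.png
python3 - <<'E'
from tile import loc
E
python3 - <<'E'
from h import *
c=np.radians(4.03); p=env.get_state()['tcp_pos'][:2]-[.6175,-.0575]; print('local',p@[np.cos(c),np.sin(c)],p@[-np.sin(c),np.cos(c)])
E
```

```text
t 17.93 p [ 0.6143 -0.0487  0.0582] x [-0.07   0.998 -0.   ] z [ 0. -0. -1.] F [ 0.5  0.8 -0.5] gap 0.0418 q [-0.21  0.5  -0.13  0.94 -0.    1.29]
top mid 202 z 0.0474 rect [ -5.4 -11.7] [194.2  68.1] 85.3 ext [[-42.0, -106.0], [35.0, 83.0]]
top lid [[0.071, -0.132, 0.046], [0.089, 0.079, 0.183], [0.111, 0.131, 0.188]]
side tile>54 260 z 0.0572 rect [ -4.1 -28. ] [70.7 97.1] 0.1 ext [[-39.0, -71.0], [30.0, 19.0]]
side mid 1080 z 0.0463 rect [ -4.3 -10.2] [196.4 109.5] 89.8 ext [[-59.0, -103.0], [48.0, 86.0]]
side lid [[0.071, -0.131, 0.048], [0.097, 0.029, 0.119], [0.11, 0.137, 0.186]]
top mid 204 z 0.0474 rect [ -7.4 -11.6] [197.   67.2] 83.0 ext [[-47.0, -107.0], [35.0, 83.0]]
top lid [[0.071, -0.132, 0.046], [0.089, 0.079, 0.183], [0.111, 0.131, 0.189]]
side tile>54 260 z 0.0575 rect [ -4.4 -26.6] [71.2 94.7] 0.4 ext [[-39.0, -69.0], [30.0, 17.0]]
side mid 1074 z 0.0463 rect [-4.1 -8.6] [199.6 111.5] 88.3 ext [[-59.0, -103.0], [48.0, 86.0]]
side lid [[0.071, -0.131, 0.048], [0.097, 0.029, 0.119], [0.11, 0.137, 0.186]]
local -0.0025623169900345537 0.009388881880774306Traceback (most recent call last):
  File "<stdin>", line 1, in <module>
  File "tile.py", line 19, in <module>
    save(sys.argv[1],cv2.resize(np.vstack(out)[:, :],None,fx=.65,fy=.65))
         ~~~~~~~~^^^
IndexError: list index out of range
```

View pics/f.png

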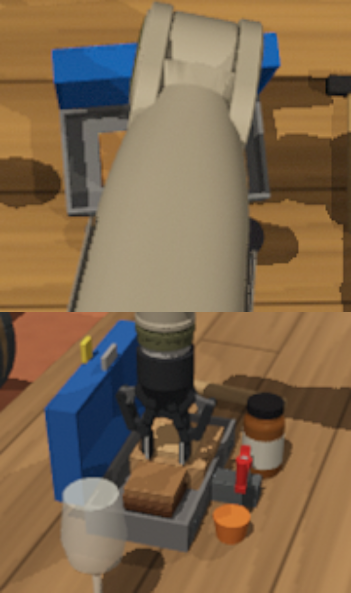

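The tile is flat and now rests on the ledge, with its centre about 13 mm short of the ledge's middle.

Call:
play_rows:
  steps:
    - {"claw":130,"dp":[-0.004,0,0],"angular":[0,0,0]}
    - {"claw":130,"dp":[-0.004,0,0],"angular":[0,0,0]}
    - {"claw":130,"dp":[-0.003,0,0],"angular":[0,0,0]}
    - {"claw":130,"dp":[-0.0025,0,0],"angular":[0,0,0]}
    - {"claw":130,"dp":[0,0,0],"angular":[0,0,0]}
    - {"claw":130,"dp":[0,0,0],"angular":[0,0,0]}
    - {"claw":130,"dp":[0.008,0,0],"angular":[0,0,0]}
    - {"claw":130,"dp":[0.008,0,0],"angular":[0,0,0]}

```text
clock: 18.8
tcp_pos: [0.6141, -0.0458, 0.0582]
orientation: [-0.0, 0.682, 0.731, 0.0]
wrist_force: [-0.2, -0.7, 0.5]
finger_gap: 0.0417
```

Call:
play_rows:
  steps:
    - {"claw":130,"dp":[0,0,-0.02],"angular":[0,0,0]}
    - {"claw":130,"dp":[0,0,-0.03],"angular":[0,0,0]}
    - {"claw":130,"dp":[0,0,-0.04],"angular":[0,0,0]}
    - {"claw":130,"dp":[0,0,-0.04],"angular":[0,0,0]}
    - {"claw":130,"dp":[0,0,-0.04],"angular":[0,0,0]}
    - {"claw":130,"dp":[0,0,-0.03],"angular":[0,0,0]}
    - {"claw":130,"dp":[0.02,-0.025,0],"angular":[0,0,0]}
    - {"claw":130,"dp":[0.025,-0.025,0],"angular":[0,0,0]}

```text
clock: 19.47
tcp_pos: [0.5634, -0.0049, 0.2609]
orientation: [0.003, 0.682, 0.731, 0.002]
wrist_force: [0.1, 1.1, -1.0]
finger_gap: 0.0421
```

Call:
play_rows:
  steps:
    - {"claw":130,"dp":[0.025,-0.025,0],"angular":[0,0,0]}
    - {"claw":130,"dp":[0.025,-0.025,0],"angular":[0,0,0]}
    - {"claw":130,"dp":[0.025,-0.025,0],"angular":[0,0,0]}
    - {"claw":130,"dp":[0.025,-0.025,0],"angular":[0,0,0]}
    - {"claw":130,"dp":[0.025,-0.025,0],"angular":[0,0,0]}
    - {"claw":130,"dp":[0.025,0,0],"angular":[0,0,0]}
    - {"claw":130,"dp":[0,0,0],"angular":[0,0,0]}
    - {"claw":130,"dp":[0,0,0],"angular":[0,0,0]}

```text
clock: 20.13
tcp_pos: [0.425, 0.1377, 0.2585]
orientation: [0.0, 0.68, 0.733, 0.0]
wrist_force: [-0.4, 0.5, 0.8]
finger_gap: 0.0417
```

```bash
python3 st.py; python3 tile.py g.png
python3 - <<'E'
from h import *
import numpy as np
for n in('top','side'):
    L=np.load(n+'2.npz')['L']; z0=np.load(n+'.npz')['P']
    m=(L[...,2]>.0545)&(L[...,2]<.062)&(abs(L[...,0])<.055)&(L[...,1]<.0)&(L[...,1]>-.11)
    q=L[m]; r=cv2.minAreaRect((q[:,:2]*1000).astype(np.float32)); print(n,'tile',len(q),np.median(q[:,2]),r)
    c=np.radians(4.03); w=L.copy(); w[...,:2]=L[...,:2]@np.array([[np.cos(c),np.sin(c)],[-np.sin(c),np.cos(c)]])+[.6175,-.0575]
    for nm,(x0,x1,y0,y1,a,b) in dict(jar=(.46,.545,-.19,-.1,.105,.125),bung=(.45,.54,-.02,.05,.025,.045),glass=(.54,.64,.16,.28,.12,.2),mallet=(.45,.75,-.4,-.25,.01,.06)).items():
        o=[]
        for P in(z0,w):
            k=(P[...,0]>x0)&(P[...,0]<x1)&(P[...,1]>y0)&(P[...,1]<y1)&(P[...,2]>a)&(P[...,2]<b); o.append(np.round(P[k].mean(0),4).tolist()+[int(k.sum())])
        print(n,nm,o)
E
```

```text
t 20.13 p [0.425  0.1377 0.2585] x [-0.074  0.997 -0.   ] z [ 0.001 -0.    -1.   ] F [-0.4  0.5  0.8] gap 0.0417 q [ 0.13  0.06 -0.22  1.29 -0.    1.63]
top tile>54 701 z 0.0576 rect [ -2.3 -10.7] [150.8  70.2] 90.0 ext [[-37.0, -85.0], [32.0, -17.0]]
top mid 1824 z 0.0464 rect [ -1.8 -12.4] [110.7 191. ] 0.1 ext [[-56.0, -106.0], [52.0, 81.0]]
top lid [[0.072, -0.13, 0.046], [0.09, -0.003, 0.183], [0.111, 0.129, 0.188]]
side tile>54 430 z 0.0572 rect [ -4.3 -50.9] [72.9 70.1] 88.5 ext [[-38.0, -86.0], [30.0, -15.0]]
side mid 1252 z 0.0461 rect [ -4.2 -10.7] [197.8 111. ] 89.9 ext [[-58.0, -104.0], [49.0, 86.0]]
side lid [[0.071, -0.132, 0.048], [0.095, 0.007, 0.113], [0.11, 0.137, 0.186]]
top tile 653 0.05763564009107869 ((-2.176929473876953, -50.940940856933594), (69.97838592529297, 70.22903442382812), 89.31556701660156)
top jar [[0.5015, -0.1457, 0.1144, 384], [0.5016, -0.1456, 0.1144, 385]]
top bung [[0.497, 0.0187, 0.0344, 278], [0.497, 0.0192, 0.0343, 272]]
top glass [[0.5886, 0.2168, 0.1749, 767], [0.5887, 0.2168, 0.1749, 764]]
top mallet [[0.637, -0.3251, 0.0224, 1016], [0.6371, -0.3251, 0.0225, 1012]]
side tile 418 0.05729624588595028 ((-4.072656631469727, -50.865570068359375), (72.92178344726562, 69.66039276123047), 88.52616882324219)
side jar [[0.4992, -0.1407, 0.1131, 244], [0.4948, -0.1424, 0.1132, 194]]
side bung [[0.4962, 0.025, 0.0333, 284], [0.4958, 0.0249, 0.0333, 283]]
side glass [[0.5839, 0.2391, 0.1628, 1513], [0.584, 0.2391, 0.1626, 1519]]
side mallet [[0.6529, -0.3236, 0.0216, 380], [0.6654, -0.3189, 0.0202, 432]]
```

View pics/g.png

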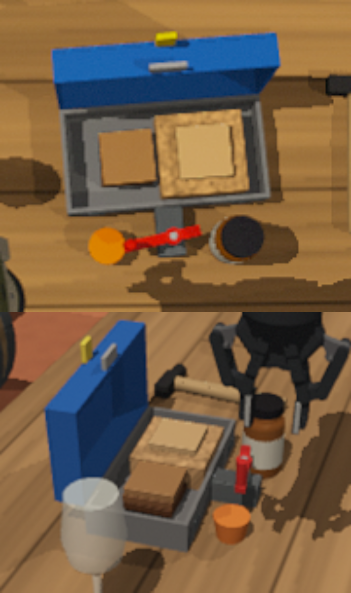

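The tile at (205,150) lies flat and square in the middle of the ledge. The stack is intact, the lid and latch are open, and nothing else has moved.

```bash
python3 -c "from workcell import env; print(env.hand_in())"
```

```text
the job is handed in; nothing more can be done
None
```

The job is done and handed in at about 20 s on the robot's clock. Hand-in gives no verdict.

- **Latch:** I gripped the knob and swung it to the +y side, over the bung and away from the jar. The gripper's position put it at about −1.48 rad, and later pictures still show it aside.
- **Lid:** I opened it by the tab to upright. While I was lowering and starting to push, the lid moved back about 10 mm at its top, probably nudged by the gripper. It stayed there, slightly past upright. I did not measure that contact force, but the wrist readings stayed near zero.
- **Tile:** I pushed it 100 mm in −y with two fingers, without lifting it. In case coordinates the top view puts it at (−2, −51) mm, about 2 mm from the ledge centre. Its top is 57.6 mm up and it is within about 1° of square.
- **Second view of the tile:** The side camera put the centre at (−4, −51) mm and 1.5° off square, which agrees to about 2 mm.
- **Surroundings:** In the top view the jar, bung, glass and mallet are within 1 mm of their first positions. The side view averages for the jar and mallet shifted by 5 and 13 mm; I put this down to the gripper or opened lid changing what that camera could see, since the top view shows no shift.
- **Other tiles:** They look unmoved in the pictures; I did not measure each one separately.

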